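Show where the stray type block belongs

ROBOT

A 7-joint arm with a two-finger parallel gripper is mounted at the origin on a cart in front of the work surface, level with it; the furniture and walls round the work are solid. World frame = base frame: x ahead of the robot, y to its left, z up, the work surface at z = 0. Lengths are in m, angles in rad, forces in N, time in s.
With the tool pointing down it reaches from about 0.425 to 0.975 m from the base axis. Payload 16.7 kg.
Tool frame: the origin (TCP) lies at the centre of the arm's flange, where the gripper is bolted on; the fingertips stand 173 mm ahead of it and the grasp point (between the pads) lies 155 mm ahead of it; z points along the fingers, y is the line along which they close (so a half turn about z gives the same grasp; the last joint's range is limited). The gripper opens to 85 mm and grips with 20 to 120 N. Pads are 22 mm wide; open, the fingers measure 114 mm over their backs; the gripper's body (76 mm by 85 mm) begins 54 mm behind the grasp point. The pads swing forward as they close: fully open they stand 13 mm farther back than shut.
Start: joints at [1.173, 0.426, 0.074, 1.606, -0.034, 1.111, -0.067], TCP at [0.166, -0.654, 0.405] pointing down, gripper open.
Joint ranges: [-2.85, 2.85], [-0.5, 2.14], [-1.23, 1.37], [0.21, 2.46], [-1.02, 4.16], [0.16, 2.05], [-2.73, 2.73]. Speed limits (rad/s): [1.89, 1.89, 2.39, 2.39, 3.01, 3.01, 3.01].

INTERFACE

Orientations are given as a 3x3 rotation matrix whose columns are the frame's x, y, z axes.
In Python, from rig import manip gives the robot as it stands.
- The arm moves only by the shell command python3 -m creep 'ROWS'. ROWS is JSON, one flat list of numbers, 7 for each row, row after row: the turn, a rotation vector about the tool's x, y, z in degrees, then the shift along the tool's x, y, z in mm, then the closure in counts, from 0 (fully open) to 255 (shut). A call has 1 to 12 rows; each row is the pose to reach, as a shift and turn from the pose commanded when the call began, along the tool's axes at that moment; what a row does not reach only later rows make up. A row lasts 1/10 s, in which the tool goes at most 50 mm and 8.59 degrees, less where a joint would pass 70% of its speed; a pose out of reach is approached as far as the arm can. A call with a gripper value outside its range is refused whole. The fingers move at their own pace and stop on an object; the grip force is fixed at half the most. Time passes only in rows, so rows that repeat a pose let the fingers close. It gives the time, the measured TCP pose, the force, the opening and the grip force at its end, in the units of the state.
- manip.read_state(): the state, without advancing time (a new reading comes with each control period).
- manip.camera(name): name is "scene" or "top" or "wrist"; returns a dict with "pixels" (480x640x3 uint8, red, green, blue), "fx", "fy", "cx", "cy" (pixels), "k1" (the pictures are not rectified: a ray, as slopes to the right and down, at radius r is drawn at 1 + k1 r^2 times it, then the intrinsics apply), "eye" and "attitude" of the camera in the world; the wrist camera has in their place "hand_eye" (4x4, takes a point from camera to tool coordinates, whose origin is the TCP and whose axes are the flange's). Camera axes: x right, y down, z forward; pixel columns grow to the right and rows downward; lengths in m; the calibration is good to about 2 mm. A picture is of the moment at which its call begins: read the wrist's pose just before it. There is no depth.
- manip.hand_in(): hands the job in; it is judged then, once.
Trained networks look in a picture, given as the dict that the camera call returned (one of the last four; its "shot" number tells which), for a name from the list of things; names that differ only in an ending like _2 or _b are one class to them, and where a whole thing is asked for, a point or a joint stands for the part that bears it (a point fixed in the world has none). Each returns a list of dicts, best first, with "score" (0 to 1); they miss things now and then, are a little off and sometimes report something else, mostly with a low value. They report only what shows in the picture. A call takes as long as a camera call. They do not tell look-alikes from the thing itself.
- manip.find_in(picture, thing): "extent" ([left, top, right, bottom] in pixels, round what is visible of it).
- manip.trace(picture, thing): "region" (480x640 bool, what is visible of it) and "extent" ([left, top, right, bottom] in pixels, round what is visible of it).
The state is a dict: "clock": time; "qpos": joint angles; "qd": joint speeds; "joint_torque": joint torques, N m; "position": TCP position; "tool_rot": TCP orientation; "ft_force": force on the tool from outside, world axes, zero at the start; "torque": the same for the moment, N m; "grip_width": finger opening in m; "gripper_force": force on a finger pad.
Only numpy, scipy, OpenCV 4.12 (cv2) and the standard library are available. Lean on these libraries where they do the work, as an engineer would, in place of code of your own. Each camera call takes 0.05 s, during which the arm holds its last target. There are 200 camera calls.

TASK

One lettered wooden type block has been left out on the bench, and one pocket of the four-pocket rack is empty. Show the apprentice what to put away: point down at the stray lettered block from close above with the fingertips for at least two seconds, then point down at the middle of the empty pocket in the same way, and finish there, still pointing at it. Touch nothing, and bring the fingertips down low only over these two, not over the other blocks and things.

Things in the scene. Friction and masses are not known exactly. Their poses are not given: they have to be found in the camera images.
- stray_block_top (a point): centre of the top face of the stray block: a wooden printing-type block, brown, with a raised dark letter face on top, 42 x 26 x 25 mm (the top 2 mm are the letter), loose, lying flat on the bare bench outside the rack, letter up (the only lettered block there). The point lies 25 mm above the bench; z up. To point at it, have the fingertips about 10 to 40 mm straight above this point, within about 15 mm sideways
- stray_block: the same stray block (22 g); origin at the centre of its underside, its 42 mm side lies 0.14 rad (8 degrees, towards y) from its x axis; z up
- empty_pocket_mouth (a point): centre of the open mouth of the one empty pocket of the rack, level with its rim, 23 mm above the bench; x across the rack (away from the robot at yaw 0), y along the row, z up. The pocket is 50 x 38 mm inside and 10 mm deep with 5 mm walls. To point at it, have the fingertips about 10 to 40 mm straight above this point, within about 15 mm sideways. The pockets stand in one row, 72 mm from centre to centre, and any of the four may be the empty one
- rack: the rack: a dark wooden board 78 x 310 x 8 mm, fixed to the bench, carrying a row of four identical light wooden open pockets (60 x 48 mm outside, rims 23 mm above the bench), each with a small brass plate on its front; origin at the centre of the board's underside, y along the row
- block_a: wooden printing-type block, brown, with a raised dark letter face on top, 42 x 26 x 25 mm, loose, standing in one of the three filled pockets of the rack, its long side across the row; origin at the centre of its underside, 13 mm above the bench, so its top is 38 mm above the bench, 15 mm above the pocket rims; leave alone
- block_b: wooden printing-type block, brown, with a raised dark letter face on top, 42 x 26 x 25 mm, loose, standing in one of the three filled pockets of the rack, its long side across the row; origin at the centre of its underside, 13 mm above the bench, so its top is 38 mm above the bench, 15 mm above the pocket rims; leave alone
- block_c: wooden printing-type block, brown, with a raised dark letter face on top, 42 x 26 x 25 mm, loose, standing in one of the three filled pockets of the rack, its long side across the row; origin at the centre of its underside, 13 mm above the bench, so its top is 38 mm above the bench, 15 mm above the pocket rims; leave alone
- dark_block: a plain, nearly black wooden block without any letter, 50 x 34 x 23 mm, loose on the bench; origin at the centre of its underside; leave alone
- spacer: a flat plain brown wooden spacer block without any letter, 50 x 34 x 16 mm, loose on the bench; origin at the centre of its underside; leave alone
- loupe: a black round stand loupe, 48 mm across and 43 mm tall, loose on the bench; origin at the centre of its underside; leave alone
Things that resemble listed ones, but are neither listed nor needed, are in the scene too. Leave any purple or turquoise look-alike of the stray_block alone.

How it is judged:
On the way, in this order (a step that is already met when the one before it is completed fails the run):
1. the fingertips point at the stray block from close above for two seconds (horizontal distance between the grasp point and stray_block_top below 0.022 m and z of the grasp point in the frame of stray_block_top between 0.016 and 0.08 m), for 2 s.
2. then the fingertips point at the empty pocket from close above for two seconds (horizontal distance between the grasp point and empty_pocket_mouth below 0.022 m and z of the grasp point in the frame of empty_pocket_mouth between 0.016 and 0.08 m), for 2 s.
At the end, for the whole second after the job is handed in: Fingertips still pointing at the empty pocket: grasp point between the fingers (19 mm behind the tips) within 22 mm sideways of the middle of its mouth and 16 to 80 mm above it; all blocks, the spacer and the loupe at rest within 6 mm of where they stood (all of step 2 and distance of each of block_a, block_b, block_c, stray_block, dark_block, spacer, loupe from where it was at the start of the episode below 0.006 m and linear speed of each of block_a, block_b, block_c, stray_block, dark_block, spacer, loupe below 0.02 m/s); the robot touches nothing.
It fails at once if the robot touches anything (more than 0.5 N) (contact force between any of the arm, the fingers and anything else above 0.5 N).
It fails at once if a block, the spacer or the loupe is shifted by more than 6 mm or lifted (distance of any of block_a, block_b, block_c, stray_block, dark_block, spacer, loupe from where it was at the start of the episode above 0.006 m).
It fails at once if the fingertips point from close above (tips within about 40 mm of the top, within 22 mm sideways) at a block in the rack, the dark block, the spacer or the loupe ((horizontal distance between the grasp point and block_a below 0.022 m and z of the grasp point in the frame of block_a below 0.084 m) or (horizontal distance between the grasp point and block_b below 0.022 m and z of the grasp point in the frame of block_b below 0.084 m) or (horizontal distance between the grasp point and block_c below 0.022 m and z of the grasp point in the frame of block_c below 0.084 m) or (horizontal distance between the grasp point and dark_block below 0.022 m and z of the grasp point in the frame of dark_block below 0.082 m) or (horizontal distance between the grasp point and spacer below 0.022 m and z of the grasp point in the frame of spacer below 0.075 m) or (horizontal distance between the grasp point and loupe below 0.022 m and z of the grasp point in the frame of loupe below 0.102 m)).
It also fails if it takes over 40 s, if anything falls off the work surface, if the arm or the gripper's body presses on something with over 40 N, if the wrist force passes 120 N, or if a joint passes its speed limit or range.

## Working session

There is one attempt and no reset: what is moved stays moved. The work goes in short steps, Python scripts to look and compute and a shell command to move; the robot and the scene stay as the last step left them, time stands still between calls to the robot, and variables do not carry over. Pictures are saved under pics/ and viewed, at most 10 in all, crops included, and the job is handed in when it is done.

```bash
mkdir -p pics; cat > h.py <<'E'
import numpy as np, cv2
from rig import manip
def ray2plane(p,uv,z,st=None):
    x=(uv[0]-p['cx'])/p['fx'];y=(uv[1]-p['cy'])/p['fy']
    a,b=x,y
    for _ in range(20):
        s=1+p['k1']*(a*a+b*b);a,b=x/s,y/s
    d=np.array([a,b,1.])
    if 'eye' in p: R=np.array(p['attitude']);e=np.array(p['eye'])
    else:
        H=np.array(p['hand_eye']);T=np.array(st['tool_rot'])
        R=T@H[:3,:3];e=T@H[:3,3]+np.array(st['position'])
    d=R@d
    return e+d*(z-e[2])/d[2]
def save(p,n,crop=None,k=1):
    im=p['pixels'][:,:,::-1]
    if crop: l,t,r,b=crop; im=im[t:b,l:r]
    cv2.imwrite('pics/'+n,cv2.resize(im,None,fx=k,fy=k,interpolation=cv2.INTER_CUBIC))
E
python3 - <<'E'
from h import *
for n in ['top','scene']:
    p=manip.camera(n);save(p,n+'.png')
    print(n,np.round(p['eye'],3),p['fx'],p['k1'])
    for t,z in [('stray_block',.025),('rack',.008),('dark_block',.023),('spacer',.016),('loupe',.043)]:
        for d in manip.find_in(p,t)[:6]:
            e=d['extent'];c=((e[0]+e[2])/2,(e[1]+e[3])/2)
            print(t,round(d['score'],2),np.round(e).astype(int).tolist(),np.round(ray2plane(p,c,z),3)[:2])
s=manip.read_state();print(s['clock'],np.round(s['position'],3),np.round(s['tool_rot'],3).tolist())
E
```

```text
top [ 0.339 -0.051  1.034] 506.1970718926823 -0.008579008439617312
stray_block 0.78 [229, 234, 248, 259] [0.499 0.138]
stray_block 0.77 [188, 256, 208, 280] [0.455 0.218]
stray_block 0.67 [225, 275, 244, 296] [0.421 0.144]
stray_block 0.5 [276, 290, 290, 313] [0.389 0.046]
rack 0.98 [191, 159, 342, 222] [0.622 0.086]
rack 0.47 [202, 186, 222, 209] [0.606 0.2  ]
rack 0.18 [438, 256, 468, 279] [ 0.459 -0.297]
dark_block 0.71 [438, 192, 463, 223] [ 0.58  -0.293]
spacer 0.7 [439, 255, 466, 277] [ 0.461 -0.295]
loupe 0.81 [372, 269, 395, 293] [ 0.428 -0.153]
scene [0.054 0.526 0.829] 494.66341055389074 -0.08302976541463236
stray_block 0.9 [268, 303, 281, 324] [0.489 0.153]
stray_block 0.75 [331, 304, 358, 325] [0.382 0.064]
stray_block 0.64 [226, 267, 250, 284] [0.614 0.131]
stray_block 0.59 [288, 327, 319, 345] [0.411 0.153]
stray_block 0.54 [252, 340, 274, 366] [0.443 0.23 ]
rack 0.64 [189, 219, 306, 326] [0.618 0.104]
dark_block 0.8 [359, 180, 381, 198] [ 0.57  -0.276]
spacer 0.77 [401, 201, 418, 217] [ 0.458 -0.285]
loupe 0.65 [380, 230, 399, 259] [ 0.415 -0.133]
0.6 [ 0.166 -0.654  0.405] [[0.969, 0.245, 0.0], [0.245, -0.969, 0.0], [0.0, -0.0, -1.0]]
```

View top.

```bash
python3 - <<'E'
from h import *
p=manip.camera('top');save(p,'topc.png',(170,145,370,325),4)
p=manip.camera('scene');save(p,'scc.png',(180,200,380,380),4)
E
```

```text
(no output)
```

View pics/top.png

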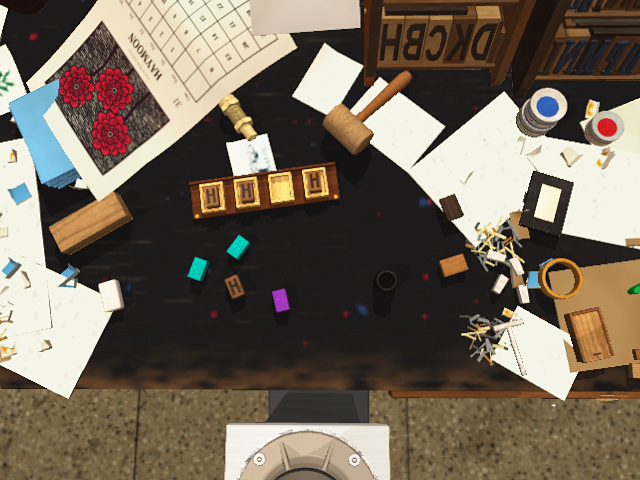

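View pics/topc.png

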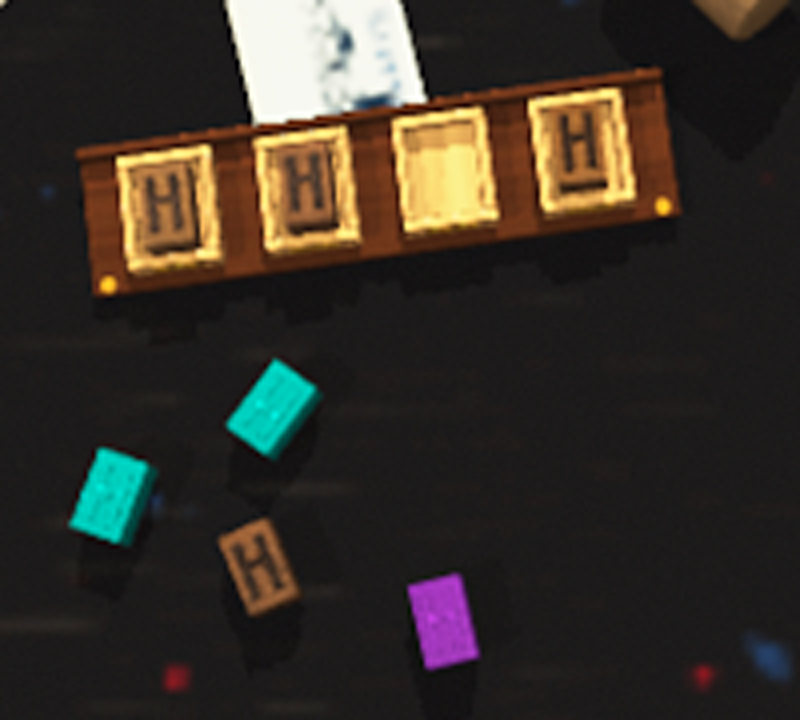

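View pics/scc.png

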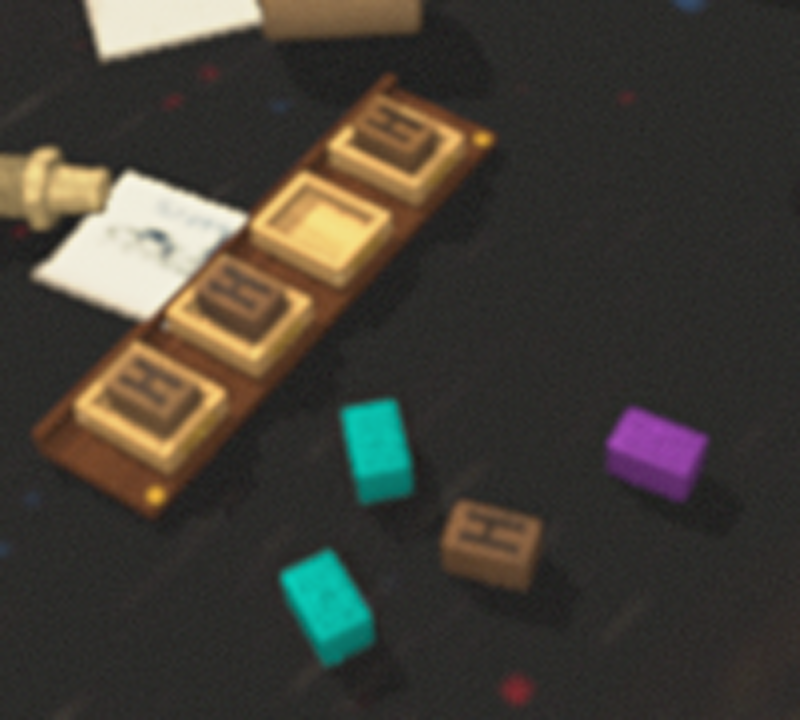

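Candidates for the stray block (top picture):
- Brown H block at (235,286). This is my choice: brown, lettered, and the only one of its kind on the bench.
- Turquoise look-alikes at (198,268) and (237,246).
- Purple look-alike at (280,300).
- Plain spacer at (453,266), dark block at (451,207) and loupe at (386,281).

The three H blocks in the rack are at (212,197), (247,192) and (316,181). The empty pocket is the third one, at (281,188). The close crops confirm both choices.

```bash
python3 - <<'E'
from h import *
s=manip.read_state();T=np.array(s['tool_rot']);P=np.array(s['position'])
t=manip.camera('top');c=manip.camera('scene')
for n,p,o,a,b in [('top',t,(170,145),(259,565),(445,170)),('scene',c,(180,200),(492,530),(321,222))]:
    f=lambda q:(q[0]/4+o[0]-.4,q[1]/4+o[1]-.4)
    for uv,z in ((f(a),.025),(f(b),.023)):
        print(n,uv,np.round(ray2plane(p,uv,z),3))
for w in [(.52,-.25,.405),(.53,0.,.405),(.425,.142,.36)]:
    print(w,np.round(T.T@(np.array(w)-P)*1000))
print(s['clock'])
E
```

```text
top (234.35, 285.85) [0.42  0.144 0.025]
top (280.85, 187.1) [0.624 0.054 0.023]
scene (302.6, 332.1) [0.418 0.148 0.025]
scene (259.85, 255.1) [0.622 0.059 0.023]
(0.52, -0.25, 0.405) [ 443. -305.   -0.]
(0.53, 0.0, 0.405) [ 514. -545.   -0.]
(0.425, 0.142, 0.36) [ 447. -708.   45.]
0.7
```

```bash
python3 -m creep '[0,0,0,37,-25,0,255,0,0,0,74,-51,0,255,0,0,0,111,-76,0,255,0,0,0,148,-102,0,255,0,0,0,185,-127,0,255,0,0,0,222,-153,0,255,0,0,0,259,-178,0,255,0,0,0,295,-203,0,255,0,0,0,332,-229,0,255,0,0,0,369,-254,0,255,0,0,0,406,-280,0,255,0,0,0,443,-305,0,255]'; python3 - <<'E'
from h import *
s=manip.read_state();print(s['clock'],np.round(s['position'],3),np.round(s['qpos'],2),s['grip_width'])
E
```

```text
clock: 2.0
position: [0.5211, -0.2484, 0.405]
tool_rot: [[0.969, 0.245, 0.0], [0.245, -0.969, -0.0], [0.0, 0.0, -1.0]]
ft_force: [0.6, -1.0, -0.6]
grip_width: -0.0
gripper_force: 0.0
2.0 [ 0.521 -0.248  0.405] [ 0.48  0.28 -0.18  1.82  0.06  1.05 -1.04] -1.5504465056220157e-06
```

```bash
python3 -m creep '[0,0,0,12,-40,0,255,0,0,0,24,-80,0,255,0,0,0,36,-120,0,255,0,0,0,48,-160,0,255,0,0,0,60,-200,0,255,0,0,0,71,-240,0,255,0,0,0,62,-266,0,255,0,0,0,53,-292,0,255,0,0,0,44,-318,0,255,0,0,0,35,-344,0,255,0,0,0,26,-370,0,255,0,0,0,18,-397,0,255]' >/dev/null; python3 - <<'E'
from h import *
s=manip.read_state();p=manip.camera('wrist');save(p,'w1.png')
T=np.array(s['tool_rot']);P=np.array(s['position'])
print(s['clock'],np.round(P,3),np.round(s['qpos'],2))
for d in manip.trace(p,'stray_block'):
    e=d['extent'];m=cv2.moments(d['region'].astype(np.uint8))
    c=(m['m10']/m['m00'],m['m01']/m['m00'])
    w=ray2plane(p,c,.025,s);print(round(d['score'],2),np.round(e),np.round(w,3),np.round(p['pixels'][d['region']].mean(0)))
print(np.round(T.T@(np.array([.419,.146,.23])-P)*1000))
E
```

```text
3.2 [0.44  0.14  0.405] [-0.01  0.1  -0.46  2.04  0.05  1.01 -1.82]
0.93 [372. 248. 404. 291.] [0.395 0.057 0.025] [147.  65. 165.]
0.82 [298. 202. 329. 251.] [0.421 0.148 0.025] [119.  87.  62.]
0.77 [223. 152. 270. 201.] [0.456 0.222 0.025] [ 25. 194. 176.]
0.6 [314. 126. 362. 174.] [0.499 0.143 0.025] [ 28. 205. 186.]
[-19. -11. 175.]
```

View pics/w1.png

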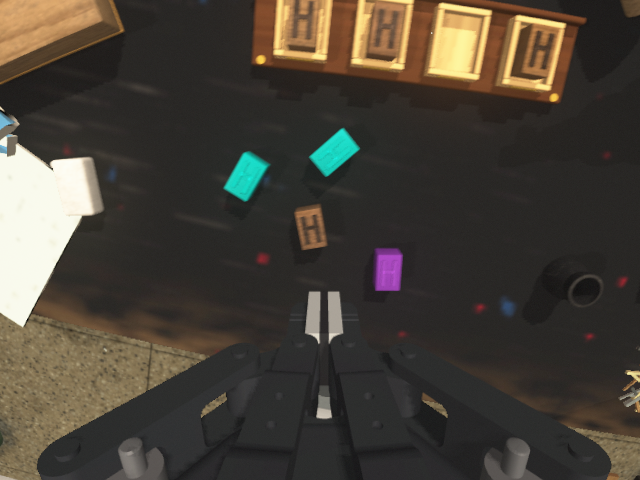

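The wrist picture shows the brown H block at (312,227), between the turquoise ones at (247,176) and (334,152) and the purple one at (388,270). The empty pocket is at (458,41). All of this agrees with the fixed cameras, so I'm descending.

```bash
python3 -m creep '[0,0,0,-6,-4,20,255,0,0,0,-12,-8,40,255,0,0,0,-18,-12,60,255,0,0,0,-18,-12,80,255,0,0,0,-18,-12,100,255,0,0,0,-18,-12,120,255,0,0,0,-18,-12,140,255,0,0,0,-18,-12,155,255,0,0,0,-18,-12,167,255,0,0,0,-18,-12,175,255,0,0,0,-18,-12,180,255,0,0,0,-18,-12,180,255]'; python3 - <<'E'
from h import *
s=manip.read_state();p=manip.camera('wrist');save(p,'w2.png')
print(s['clock'],np.round(s['position'],4),np.round(s['qpos'],2))
E
```

```text
clock: 4.5
position: [0.42, 0.1464, 0.2245]
tool_rot: [[0.969, 0.245, -0.0], [0.245, -0.969, -0.0], [-0.0, 0.0, -1.0]]
ft_force: [0.6, -0.4, -0.0]
grip_width: 0.0002
gripper_force: 0.0
4.5 [0.42   0.1464 0.2245] [-0.11  0.35 -0.42  2.23  0.25  0.6  -2.05]
```

View pics/w2.png

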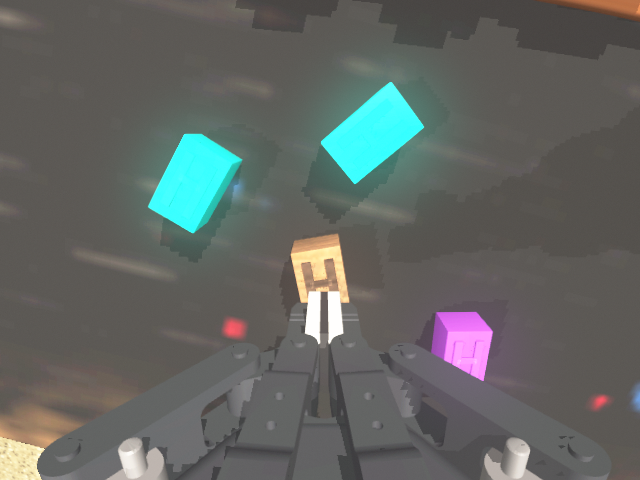

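The fingertips cover the H of the brown block at about (322,285). I'll hold here for more than 2 s.

```bash
python3 -m creep '[0,0,0,0,0,0,255,0,0,0,0,0,0,255,0,0,0,0,0,0,255,0,0,0,0,0,0,255,0,0,0,0,0,0,255,0,0,0,0,0,0,255,0,0,0,0,0,0,255,0,0,0,0,0,0,255,0,0,0,0,0,0,255,0,0,0,0,0,0,255,0,0,0,0,0,0,255,0,0,0,0,0,0,255]' >/dev/null
python3 -m creep '[0,0,0,0,0,0,255,0,0,0,0,0,0,255,0,0,0,0,0,0,255,0,0,0,0,0,0,255,0,0,0,0,0,0,255,0,0,0,0,0,0,255,0,0,0,0,0,0,255,0,0,0,0,0,0,255,0,0,0,0,0,0,255,0,0,0,0,0,0,255,0,0,0,0,0,0,255,0,0,0,0,0,0,255]'
python3 -m creep '[0,0,0,0,0,-20,255,0,0,0,0,0,-45,255,0,0,0,0,0,-75,255,0,0,0,0,0,-105,255,0,0,0,0,0,-135,255,0,0,0,0,0,-160,255,0,0,0,0,0,-180,255,0,0,0,20,15,-180,255,0,0,0,45,30,-180,255,0,0,0,70,50,-180,255,0,0,0,90,65,-180,255,0,0,0,90,65,-180,255]'
python3 - <<'E'
from h import *
s=manip.read_state();p=manip.camera('wrist');save(p,'w3.png')
T=np.array(s['tool_rot']);P=np.array(s['position'])
print(s['clock'],np.round(P,4))
for d in manip.trace(p,'block_a'):
    e=d['extent'];w=ray2plane(p,((e[0]+e[2])/2,(e[1]+e[3])/2),.038,s);print(round(d['score'],2),np.round(e),np.round(w,3))
print(np.round(T.T@(np.array([.623,.056,.223])-P)*1000))
E
```

```text
clock: 6.95
position: [0.4199, 0.1465, 0.2248]
tool_rot: [[0.969, 0.245, 0.0], [0.245, -0.969, 0.0], [0.0, -0.0, -1.0]]
ft_force: [-0.8, 0.5, 0.0]
grip_width: -0.0001
gripper_force: 0.0
clock: 8.15
position: [0.5253, 0.1038, 0.4043]
tool_rot: [[0.97, 0.243, -0.0], [0.243, -0.97, 0.0], [-0.0, -0.0, -1.0]]
ft_force: [-0.7, 0.3, 0.2]
grip_width: 0.0001
gripper_force: 0.0
8.15 [0.5253 0.1038 0.4043]
0.83 [230.  86. 265. 137.] [0.601 0.194 0.038]
0.57 [308.  91. 338. 140.] [0.614 0.126 0.038]
0.56 [447. 109. 491. 154.] [ 0.634 -0.008  0.038]
[ 83.  70. 181.]
```

View pics/w3.png

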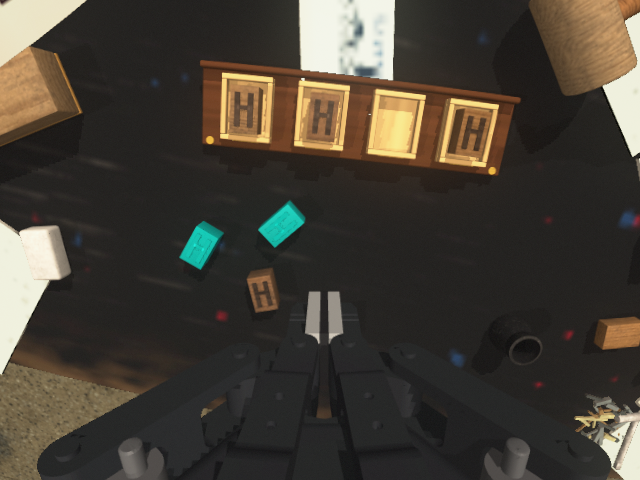

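The empty pocket is at (396,124). The neighbouring rack blocks' midpoint, (0.624, 0.059), agrees with the pocket position already found. I'll go across high, then straight down.

```bash
python3 -m creep '[0,0,0,28,23,0,255,0,0,0,56,46,0,255,0,0,0,84,69,0,255,0,0,0,84,69,0,255,0,0,0,84,69,30,255,0,0,0,84,69,60,255,0,0,0,84,69,90,255,0,0,0,84,69,120,255,0,0,0,84,69,145,255,0,0,0,84,69,162,255,0,0,0,84,69,174,255,0,0,0,84,69,174,255]'
python3 -m creep '[0,0,0,0,0,0,255,0,0,0,0,0,0,255,0,0,0,0,0,0,255,0,0,0,0,0,0,255,0,0,0,0,0,0,255,0,0,0,0,0,0,255,0,0,0,0,0,0,255,0,0,0,0,0,0,255,0,0,0,0,0,0,255,0,0,0,0,0,0,255,0,0,0,0,0,0,255,0,0,0,0,0,0,255]' >/dev/null
python3 - <<'E'
from h import *
p=manip.camera('wrist');save(p,'w4.png')
E
```

```text
clock: 9.45
position: [0.6209, 0.0595, 0.2298]
tool_rot: [[0.969, 0.246, -0.002], [0.246, -0.969, -0.0], [-0.002, -0.0, -1.0]]
ft_force: [0.5, 0.1, 1.0]
grip_width: -0.0001
gripper_force: 0.0
```

View pics/w4.png

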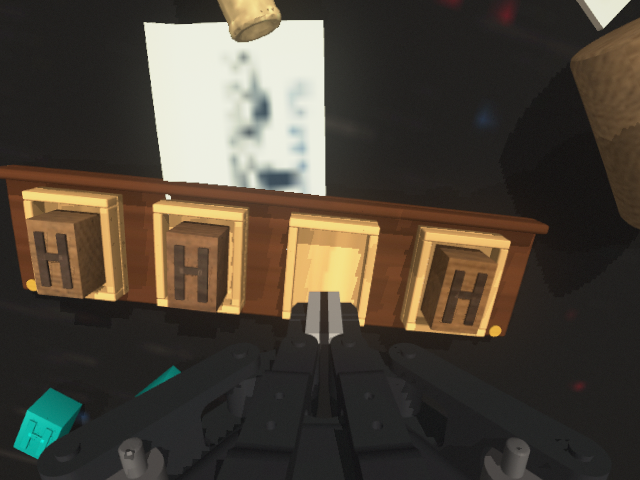

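The fingertips at (323,295) are over the empty pocket, which spans roughly (285–378, 215–320). I'll hold a bit longer and hand in.

```bash
python3 -m creep '[0,0,0,0,0,0,255,0,0,0,0,0,0,255,0,0,0,0,0,0,255,0,0,0,0,0,0,255,0,0,0,0,0,0,255,0,0,0,0,0,0,255,0,0,0,0,0,0,255,0,0,0,0,0,0,255,0,0,0,0,0,0,255,0,0,0,0,0,0,255,0,0,0,0,0,0,255,0,0,0,0,0,0,255]' && python3 -c "
from rig import manip
print(manip.hand_in())"
```

```text
clock: 11.9
position: [0.6215, 0.0592, 0.2307]
tool_rot: [[0.969, 0.245, 0.0], [0.245, -0.969, 0.0], [0.0, -0.0, -1.0]]
ft_force: [0.8, -0.3, -0.5]
grip_width: 0.0
gripper_force: 0.0
the job is handed in; nothing more can be done
None
```

I pointed at the stray brown H block and then at the empty third pocket for over two seconds each, and handed in at 11.9 s still over the pocket with no sign of contact; the hand-in call returned no verdict.

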